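# Open the child-locked dishwasher-tablet box

## Task

Open the child-locked box of dishwasher tablets: press the orange spring bar down with the fingertips and, keeping it down, push the lid's upright grip sideways past the catch, then push the lid on until it is fully open. Only press and push: the box stays standing where it is, nothing is pinched or lifted, and the things around it are left alone. Finish with the lid fully open, the bar sprung back up and the hand clear.

Things in the scene. Friction and masses are not known exactly. Their poses are not given: they have to be found in the camera images.
- tablet_box: loose white box with grey sliding lid and orange bar, 136 (x) x 214 (y) x 84 mm high, about 1.7 kg, on rubber feet. Origin: middle of the underside, z up. Its -x side (blue band) faces the robot; a ledge along it, x -68 to -20 mm, top 70 mm up, carries the bar. The lid opens to the box's +y (robot's left at zero yaw), over a fixed deck
- tablet_lid (a joint): travel of the grey lid along the box's +y: 0 shut, 0.090 m fully open at its stop. About 1.2 N of friction; it stays where left. Unless the bar is down, its grip meets the orange catch tooth after 5 mm and is blocked; with the bar down 5 mm or more the grip passes over the tooth and is wholly past from 0.021 m on
- grip_push (a point): on the lid: middle of the face to push (facing the box's -y) of the upright grey grip, above the middle of the bar's width. The grip is a plate 58 mm wide along the box's x, 10 mm thick along y, 21 mm high (10.5 mm above and below this point). Its lower edge is 83 mm above the underside of the box, 3 mm above the unpressed bar. Moves with the lid
- release_bar (a joint): how far the orange spring bar is pressed down: 0 up, 0.008 m fully down. About 2 N starts it and 5 N holds it fully down; let go, it springs back up.
- bar_pad (a point): top of the orange bar, middle of its ridged part to press; 80 mm above the box's underside when up, 35 mm before the grip's pushed face when shut. Bar 30 mm wide (box x), from 31 mm to -y to 79 mm to +y of this point, on under the grip; a fingertip may slide along it. Down, it is 2 mm above the ledge. Tooth: 8 mm higher than the bar, 17 to 25 mm to +x, 50 to 56 mm to +y of this point
- spice_a: spice jar with red cap, 45 mm wide, 106 mm high; bystander, origin under its centre
- spice_b: second spice jar with red cap and green band, 45 mm wide, 106 mm high; bystander, origin under its centre
- garlic: garlic bulb, 60 mm; bystander, origin under its centre
- mandarin: mandarin, 58 mm; bystander, origin under its centre
- teaspoon: steel teaspoon, 130 mm long; bystander, origin under its centre

How it is judged:
By the outcome, as a careful person would: the job done as asked, in the order asked, and still so for the second after the job is handed in, with the robot touching nothing.
It also fails if it takes over 29 s, if anything falls off the work surface, if the arm or the gripper's body presses on something with over 40 N, if the wrist force passes 120 N, or if a joint passes its speed limit or range.

## Robot

A 6-joint arm with a two-finger parallel gripper is mounted at the origin on a cart in front of the work surface, level with it; the furniture and walls round the work are solid. World frame = base frame: x ahead of the robot, y to its left, z up, the work surface at z = 0. Lengths are in m, angles in rad, forces in N, time in s.
With the tool pointing down it reaches from about 0.35 to 0.925 m from the base axis. Payload 6.4 kg.
Tool frame: the origin (TCP) lies on the mounting face of the last link; the fingertips stand 199 mm ahead of it and the grasp point (between the pads) lies 180 mm ahead of it (r.hold_point_z is the z of the grasp point in the tool frame, in m); z points along the fingers, y is the line along which they close (so a half turn about z gives the same grasp; the last joint's range is limited). The gripper opens to 94 mm and grips with 3 to 60 N. Pads are 16 mm wide; open, the fingers measure 119 mm over their backs; the gripper's body (75 mm by 177 mm) begins 78 mm behind the grasp point.
Start: joints at [1.091, 0.245, 1.558, -0, 1.339, -0.174], TCP at [0.196, 0.62, 0.405] pointing down, gripper open.
Joint ranges: [-3.13, 3.13], [-1.02, 2.26], [0.13, 2.54], [-0.95, 4.09], [0.21, 2.88], [-2.74, 2.74]. Speed limits (rad/s): [2.57, 2.57, 3.14, 3.14, 3.14, 3.14].

## Interface

Orientations are given as a unit quaternion [w, x, y, z].
In Python, from cell import r gives the robot as it stands.
- The arm moves only by the shell command python3 -m pendant 'ROWS' [OPENING] [FORCE]. ROWS is JSON, a list of rows, each a list of 2 entries, a list of its own where there are three numbers: the shift along the tool's x, y, z in m, then the turn about the tool's z in degrees. A call has 1 to 12 rows; each row shifts and turns the commanded pose from where the row before left it, along the tool's axes as they then stand; what a row does not reach is not made up. A row lasts 1/10 s, in which the tool goes at most 50 mm and 8.59 degrees, less where a joint would pass 70% of its speed; a pose out of reach is approached as far as the arm can. A call with a gripper value outside its range is refused whole. OPENING is the finger opening in m, from 0 to 0.094, set as the call begins (- or left out, the last holds). The fingers move at their own pace and stop on an object; FORCE is the grip in N (left out, the last holds). Time passes only in rows, so rows that do not move let the fingers close. It gives the time, the measured TCP pose, the force, the opening and the grip force at its end, in the units of the state.
- r.sense(): the state, without advancing time (a new reading comes with each control period).
- r.get_image(name): name is "scene" or "top" or "wrist"; returns a dict with "color" (480x640x3 uint8, red, green, blue), "K" (3x3 intrinsics, pixels), "camera_from_world" (4x4, takes a point from world to camera coordinates). Camera axes: x right, y down, z forward; pixel columns grow to the right and rows downward; lengths in m; the calibration is good to about 2 mm. A picture is of the moment at which its call begins. There is no depth.
- r.sign_off(): hands the job in; it is judged then, once.
The state is a dict: "time_s": time; "q": joint angles; "qvel": joint speeds; "tau": joint torques, N m; "eef_pos": TCP position; "orientation": TCP orientation; "ft_force": force on the tool from outside, world axes, zero at the start; "wrist_torque": the same for the moment, N m; "grip_width": finger opening in m; "gripper_force": force on a finger pad.
Only numpy, scipy, OpenCV 4.12 (cv2) and the standard library are available. Lean on these libraries where they do the work, as an engineer would, in place of code of your own. Each camera call takes 0.05 s, during which the arm holds its last target. There are 200 camera calls.

## Working session

There is one attempt and no reset: what is moved stays moved. The work goes in short steps, Python scripts to look and compute and a shell command to move; the robot and the scene stay as the last step left them, time stands still between calls to the robot, and variables do not carry over. Pictures are saved under pics/ and viewed, at most 10 in all, crops included, and the job is handed in when it is done.

```bash
ls; mkdir -p pics; python3 - <<'E'
from cell import r
import cv2,numpy as np
s=r.sense();print(s)
for n in("top","scene"):
    d=r.get_image(n);cv2.imwrite(f"pics/{n}0.png",d["color"][:,:,::-1]);np.savez(f"{n}0.npz",**d)
    print(n,d["K"].tolist(),np.round(d["camera_from_world"],4).tolist())
E
```

```text
pics
{'time_s': 0.0, 'q': array([ 1.09089587e+00,  2.45792561e-01,  1.55895214e+00,  1.83951331e-05,
        1.33870782e+00, -1.74136708e-01]), 'qvel': array([-0.00100734,  0.00050423,  0.00110669, -0.00229998, -0.00064157,
        0.00018984]), 'tau': array([-1.79292150e-03, -4.15839672e+01, -3.14600909e+01,  6.84244581e-02,
        3.32452403e-02, -1.28013066e-04]), 'eef_pos': array([0.19557985, 0.61965437, 0.40359204]), 'orientation': array([-3.07188668e-04,  1.52289056e-01,  9.88335560e-01, -8.77775553e-04]), 'ft_force': array([ 0.75203005,  1.34297034, -1.17143111]), 'wrist_torque': array([-0.06499327,  0.02446326, -0.04222364]), 'gripper_force': 0.0, 'grip_width': 0.0937868507212076}
top [[541.325759270509, 0.0, 323.853027337133], [0.0, 541.325759270509, 240.46053920653475], [0.0, 0.0, 1.0]] [[0.0257, -0.9997, 0.0008, 0.0874], [-0.9835, -0.0255, -0.1789, 0.5353], [0.1789, 0.0038, -0.9839, 1.2974], [0.0, 0.0, 0.0, 1.0]]
scene [[552.2134714762466, 0.0, 315.4311795029526], [0.0, 552.2134714762466, 233.63167587792069], [0.0, 0.0, 1.0]] [[0.6557, -0.7549, 0.0121, -0.24], [-0.5904, -0.5227, -0.615, 0.4148], [0.4705, 0.3961, -0.7885, 0.9659], [0.0, 0.0, 0.0, 1.0]]
```

View pics/top0.png

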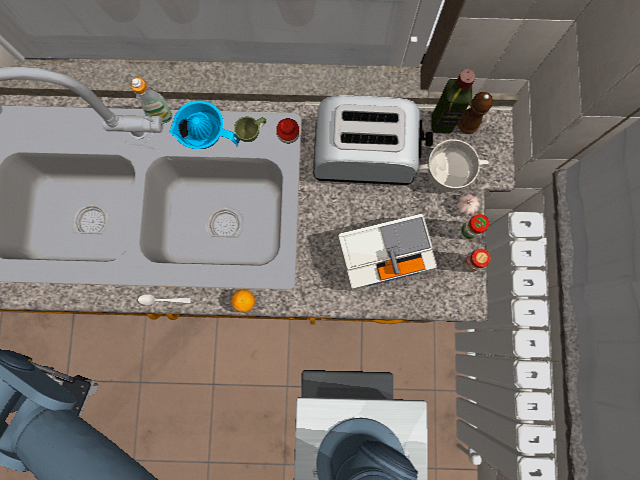

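View pics/scene0.png

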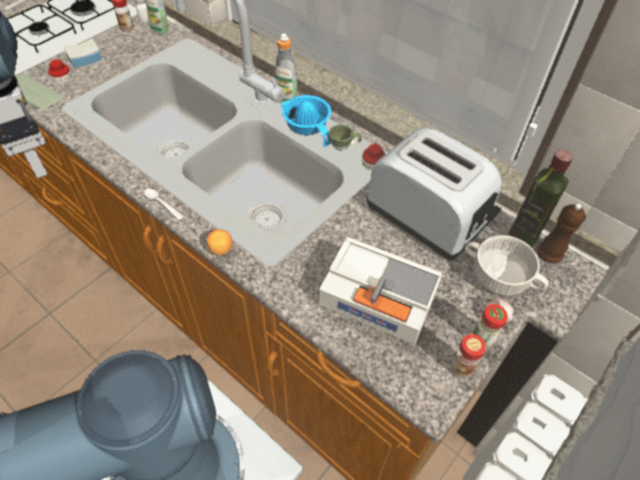

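The top view shows the box at about (388,252), the orange bar at (402,266) and the grip at (393,258). The jars are to its right at (478,225) and (480,258).

```bash
cat > h.py <<'E'
import numpy as np,cv2
def ray(d,uv,z):
    K=d["K"];T=d["camera_from_world"];R=T[:3,:3];c=-R.T@T[:3,3]
    v=R.T@np.linalg.inv(K)@np.array([uv[0],uv[1],1.]);return c+v*(z-c[2])/v[2]
def proj(d,p):
    q=d["camera_from_world"]@np.append(p,1);q=d["K"]@q[:3];return q[:2]/q[2]
def orange(d,lo=(5,170,120),hi=(18,255,255)):
    return cv2.inRange(cv2.cvtColor(np.ascontiguousarray(d["color"]),cv2.COLOR_RGB2HSV),lo,hi)
E
python3 - <<'E'
from h import *
ims=[]
for n,(x0,y0,x1,y1) in (("top",(330,205,445,295)),("scene",(310,230,450,350))):
    d=np.load(n+"0.npz");m=orange(d)
    c,_=cv2.findContours(m,0,2)
    for k in c:
        if cv2.contourArea(k)>60:
            b=cv2.boxPoints(cv2.minAreaRect(k));print(n,cv2.contourArea(k),b.tolist());print(np.round([ray(d,p,.08)[:2] for p in b],4).tolist())
    im=cv2.resize(np.ascontiguousarray(d["color"][y0:y1,x0:x1,::-1]),None,fx=3.4,fy=3.4,interpolation=cv2.INTER_CUBIC);ims.append(im)
h=max(i.shape[0] for i in ims);ims=[cv2.copyMakeBorder(i,0,h-i.shape[0],0,0,0) for i in ims]
o=np.hstack(ims);print(o.shape,[i.shape for i in ims]);cv2.imwrite("pics/crop0.png",cv2.resize(o,(800,int(o.shape[0]*800/o.shape[1]))))
E
```

```text
top 375.0 [[232.0, 311.0], [232.0, 289.0], [254.0, 289.0], [254.0, 311.0]]
[[0.3517, 0.3143], [0.4037, 0.3172], [0.4051, 0.2648], [0.353, 0.2622]]
top 457.5 [[376.52947998046875, 263.11767578125], [420.294189453125, 252.176513671875], [424.35302734375, 268.41180419921875], [380.58831787109375, 279.35296630859375]]
[[0.475, -0.0271], [0.5044, -0.1327], [0.4651, -0.1422], [0.436, -0.0372]]
top 76.5 [[129.2972869873047, 84.21621704101562], [140.5540313720703, 76.17567443847656], [148.72972106933594, 87.62161254882812], [137.4729766845703, 95.66215515136719]]
[[0.9206, 0.6094], [0.9435, 0.5825], [0.9126, 0.5589], [0.8899, 0.5858]]
scene 97.5 [[320.61370849609375, 452.56988525390625], [323.67669677734375, 449.271240234375], [354.7835693359375, 478.15618896484375], [351.7205810546875, 481.454833984375]]
[[0.1686, -0.1815], [0.176, -0.1818], [0.1746, -0.2487], [0.1674, -0.2481]]
scene 117.0 [[364.1123046875, 393.56707763671875], [367.0, 389.99993896484375], [407.18768310546875, 422.5328369140625], [404.29998779296875, 426.0999755859375]]
[[0.2955, -0.1735], [0.3041, -0.1734], [0.3036, -0.26
[... 868 characters left out ...]
 [298.24578857421875, 342.7548522949219], [254.6668701171875, 393.1697082519531]]
[[0.1573, 0.6752], [0.3167, 0.7429], [0.2919, -0.0205], [0.169, -0.0282]]
scene 2183.5 [[1.678741455078125, 167.25338745117188], [25.027156829833984, 141.57012939453125], [136.7692108154297, 243.15383911132812], [113.42079162597656, 268.83709716796875]]
[[0.1678, 0.8094], [0.252, 0.8477], [0.2382, 0.3918], [0.1657, 0.3745]]
scene 416.0 [[27.088232040405273, 135.14706420898438], [42.52941131591797, 125.88235473632812], [99.70587921142578, 221.17645263671875], [84.26470184326172, 230.441162109375]]
[[0.2679, 0.8647], [0.3123, 0.8667], [0.2223, 0.5004], [0.185, 0.5036]]
(408, 867, 3) [(408, 391, 3), (408, 476, 3)]
```

View pics/crop0.png

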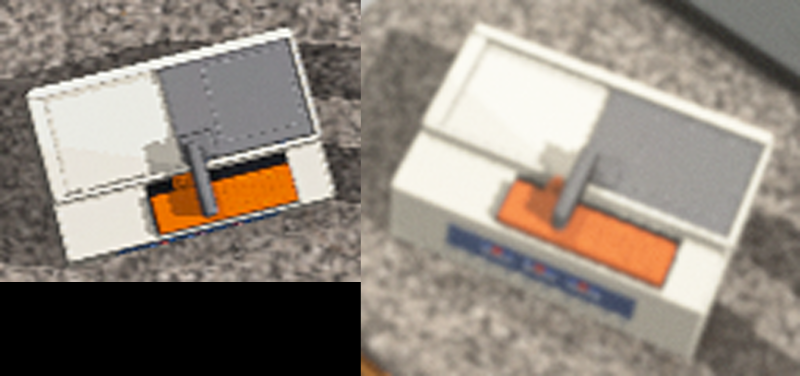

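The crops show the bar's long axis yawed about 16°. Its visible ends are near (420,252)-(424,268) and (377,263)-(381,279) in the top view. That puts bar_pad at about (0.470, -0.110) and the grip face at about (0.461, -0.076). Next I'll move above it with the fingers closed.

```bash
python3 -m pendant '[[[-0.015,-0.019,0],0],[[-0.030,-0.038,0],0],[[-0.030,-0.038,0],0],[[-0.030,-0.038,0],0],[[-0.030,-0.038,0],0],[[-0.030,-0.038,0],0],[[-0.030,-0.038,0],0],[[-0.030,-0.038,0],0],[[-0.030,-0.038,0],0],[[-0.030,-0.038,0],0],[[-0.030,-0.038,0],0],[[-0.030,-0.038,0],0]]' 0 20
python3 -m pendant '[[[-0.030,-0.038,0],0],[[-0.030,-0.038,0],0],[[-0.030,-0.038,0],0],[[-0.015,-0.019,0],0],[[0,0,0],8],[[0,0,0],8],[[0,0,0],8],[[0,0,0],8],[[0,0,0],8],[[0,0,0],8],[[0,0,0],8],[[0,0,0],0]]'
python3 - <<'E'
from cell import r
from h import *
d=r.get_image("wrist");np.savez("wrist1.npz",**d)
s=r.sense();print(s["eef_pos"],s["orientation"],s["q"],s["ft_force"])
im=np.ascontiguousarray(d["color"][:,:,::-1])
y=np.deg2rad(15.9);X=np.array([np.cos(y),np.sin(y),0]);Y=np.array([-X[1],X[0],0]);P=np.array([.470,-.110,.08])
for a,b,z in((0,0,0),(-15,-31,0),(15,-31,0),(15,79,0),(-15,79,0),(-29,35,3),(29,35,3),(-29,35,24),(29,35,24)):
    cv2.circle(im,tuple(int(v) for v in proj(d,P+(a*X+b*Y+[0,0,z])/1000)),4,(0,255,0),1)
cv2.imwrite("pics/wrist1.png",im)
E
```

```text
time_s: 1.3
eef_pos: [0.3931, 0.0974, 0.4046]
orientation: [0.0, 0.152, 0.988, 0.0]
ft_force: [0.5, 0.4, 0.3]
grip_width: 0.0022
gripper_force: 0.0
time_s: 2.5
eef_pos: [0.4531, -0.0591, 0.4043]
orientation: [-0.0, 0.598, 0.801, -0.0]
ft_force: [-0.9, -0.1, -0.0]
grip_width: 0.0003
gripper_force: 0.0
[ 0.45307506 -0.05912725  0.40432958] [-3.00156228e-04  5.97343356e-01  8.01985544e-01 -1.10135159e-04] [-3.78757583e-01 -2.27523962e-01  2.03424051e+00 -5.92625058e-05
  1.33551296e+00 -6.69171154e-01] [-0.20663523 -0.28242194 -0.02262567]
```

View pics/wrist1.png

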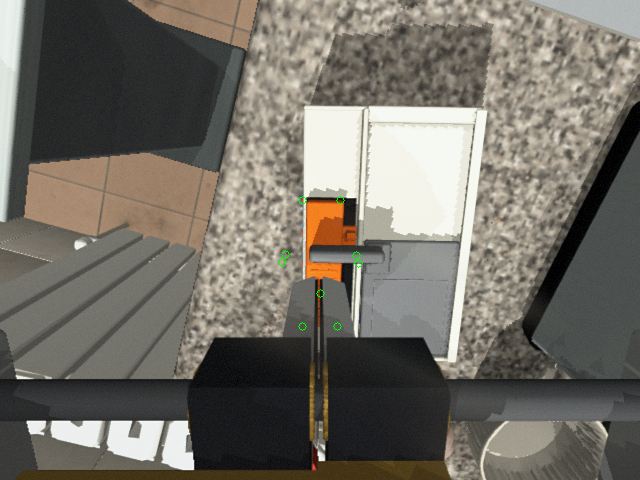

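The wrist view shows the bar (x 307–345, +y end at row 198) about 4 px right of my prediction, and the grip's -y face near row 262. I'll measure the bar's edges to correct the estimate.

```bash
python3 - <<'E'
from h import *
d=np.load("wrist1.npz");m=orange(d)
y=np.deg2rad(15.9);X=np.array([np.cos(y),np.sin(y),0]);Y=np.array([-X[1],X[0],0]);P=np.array([.470,-.110,.08])
f=lambda u,v,z=.08:np.round([(ray(d,(u,v),z)-P)@X*1000,(ray(d,(u,v),z)-P)@Y*1000],1)
for v in(202,208,214,220,225,266,272):
    c=np.where(m[v,280:400])[0]+280;print(v,c.min(),c.max(),f(c.min(),v),f(c.max()+1,v))
c=np.where(m[150:290,325])[0]+150;print(c.min(),f(325,c.min()),c[np.where(np.diff(c)>3)[0]],c[np.where(np.diff(c)>3)[0]+1])
print("box left edge",f(304.5,110,.07),f(304.5,190,.07)); print("grip bottom face",f(325,262,.083),f(325,247,.104))
E
```

```text
202 307 342 [-11.3  77.7] [17.2 78. ]
208 307 343 [-11.3  72.9] [18.2 73.2]
214 307 343 [-11.3  68. ] [18.3 68.4]
220 307 342 [-11.3  63.1] [17.6 63.4]
225 307 342 [-11.3  59. ] [17.7 59.3]
266 306 341 [-12.   24.1] [17.8 24.4]
272 306 340 [-12.   18.8] [17.1 19.1]
201 [ 2.9 78.7] [244] [263]
box left edge [-13.7 147.6] [-13.7  85.9]
grip bottom face [ 3.6 28.8] [ 3.  47.7]
```

```bash
python3 -m pendant '[[[0,0,0],1],[[-0.027,0.002,0],0],[[-0.0265,0.002,0],0],[[0,0,0.025],0],[[0,0,0.040],0],[[0,0,0.030],0],[[0,0,0.020],0],[[0,0,0],0],[[0,0,0],0]]'
python3 - <<'E'
from cell import r
from h import *
s=r.sense();print(s["eef_pos"],s["ft_force"])
d=r.get_image("scene");c=cv2.resize(np.ascontiguousarray(d["color"][200:360,290:500,::-1]),None,fx=3.6,fy=3.6,interpolation=2);cv2.imwrite("pics/scene2.png",c)
E
```

```text
time_s: 3.45
eef_pos: [0.4715, -0.1098, 0.2901]
orientation: [0.0, 0.605, 0.796, -0.0]
ft_force: [0.1, -0.3, 0.8]
grip_width: 0.0005
gripper_force: 0.0
[ 0.47153392 -0.10975034  0.29007107] [ 0.13088222 -0.34498004  0.78048882]
```

View pics/scene2.png

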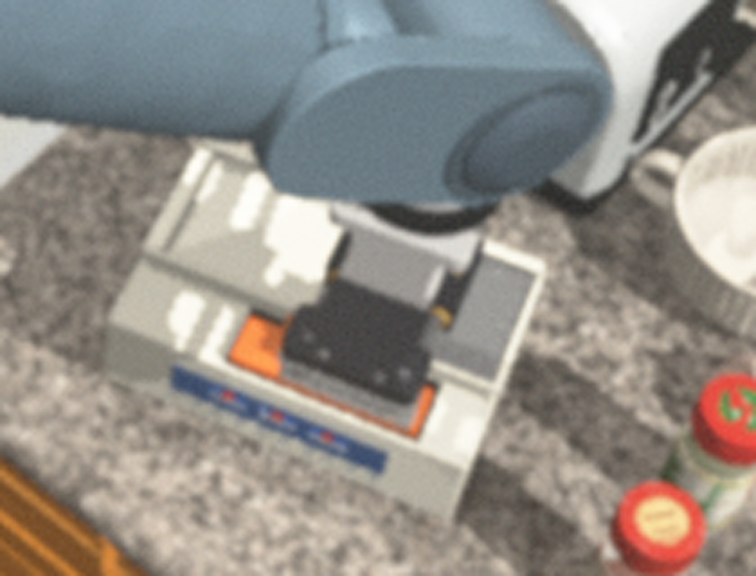

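The fingers are over the bar, with orange visible on both sides (crop 230–290 and 410–435) and the jars well clear. Next I press down in small steps.

```bash
python3 -m pendant '[[[0,0,0.006],0],[[0,0,0.004],0],[[0,0,0.002],0],[[0,0,0],0]]'; python3 -m pendant '[[[0,0,0.003],0],[[0,0,0.002],0],[[0,0,0],0]]'
```

```text
time_s: 3.9
eef_pos: [0.4716, -0.1098, 0.278]
orientation: [0.0, 0.605, 0.796, 0.0]
ft_force: [0.3, -0.5, 2.6]
grip_width: 0.0002
gripper_force: 1.1
time_s: 4.2
eef_pos: [0.4716, -0.1098, 0.2729]
orientation: [0.001, 0.605, 0.796, 0.0]
ft_force: [-0.3, -0.5, 4.9]
grip_width: 0.0006
gripper_force: 2.1
```

```bash
python3 -m pendant '[[[0,0,0.0013],0],[[0.005,0,0],0],[[0.006,0,0],0],[[0.006,0,0],0],[[0.004,0,0],0],[[0.003,0,0],0],[[0.003,0,0],0],[[0.003,0,0],0]]'; python3 -m pendant '[[[0.004,0,0],0],[[0.004,0,0],0],[[0.004,0,0],0]]';python3 -m pendant '[[[0.004,0,0],0],[[0.004,0,0],0]]'
```

```text
time_s: 5.0
eef_pos: [0.4634, -0.0807, 0.2715]
orientation: [0.0, 0.605, 0.796, -0.0]
ft_force: [1.0, -4.3, 4.1]
grip_width: 0.0004
gripper_force: 3.0
time_s: 5.3
eef_pos: [0.4601, -0.069, 0.2715]
orientation: [0.0, 0.605, 0.796, 0.0]
ft_force: [2.5, -3.5, 4.4]
grip_width: 0.0002
gripper_force: 3.0
time_s: 5.5
eef_pos: [0.458, -0.0612, 0.2715]
orientation: [0.0, 0.605, 0.796, 0.0]
ft_force: [0.9, -5.6, 4.1]
grip_width: 0.0002
gripper_force: 3.0
```

```bash
python3 -m pendant '[[[0.004,0,0],0],[[0.004,0,0],0],[[0.002,0,0],0],[[0,0,0],0]]'
python3 - <<'E'
from cell import r
from h import *
d=r.get_image("scene");c=cv2.resize(np.ascontiguousarray(d["color"][200:360,290:500,::-1]),None,fx=3.6,fy=3.6,interpolation=2);cv2.imwrite("pics/scene3.png",c)
E
```

```text
time_s: 5.9
eef_pos: [0.4553, -0.0514, 0.2714]
orientation: [-0.0, 0.605, 0.796, 0.0]
ft_force: [1.6, -3.0, 4.8]
grip_width: 0.0002
gripper_force: 2.4
```

View pics/scene3.png

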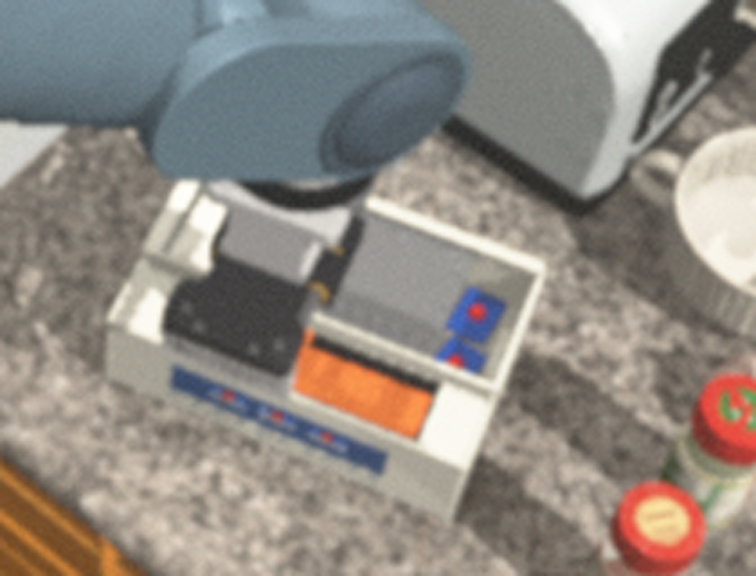

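The box hasn't shifted (blue band in the same place, crop 172–385), the lid is about 30 mm open and the tablets show at (475,310). I'll back off slightly, lift above the bar and push on.

```bash
python3 -m pendant '[[[-0.002,0,0],0],[[0,0,-0.008],0],[[0,0,-0.009],0],[[0,0,0],0]]'; python3 -m pendant '[[[0.004,0,0],0],[[0.006,0,0],0],[[0.008,0,0],0],[[0.008,0,0],0],[[0.008,0,0],0],[[0.008,0,0],0],[[0.006,0,0],0],[[0.004,0,0],0],[[0.003,0,0],0],[[0,0,0],0]]'
```

```text
time_s: 6.35
eef_pos: [0.4556, -0.0535, 0.2887]
orientation: [-0.0, 0.605, 0.796, 0.0]
ft_force: [0.1, -0.8, -0.3]
grip_width: 0.0008
gripper_force: 0.0
time_s: 7.35
eef_pos: [0.4411, -0.0004, 0.2884]
orientation: [-0.0, 0.605, 0.796, 0.0]
ft_force: [1.0, -0.1, 0.3]
grip_width: 0.0004
gripper_force: 0.0
```

```bash
python3 -m pendant '[[[0.002,0,0],0],[[0.001,0,0],0]]'; python3 -m pendant '[[[0.0015,0,0],0],[[0,0,0],0]]';python3 -m pendant '[[[0.0015,0,0],0],[[0,0,0],0]]'
```

```text
time_s: 7.55
eef_pos: [0.4405, 0.0021, 0.2885]
orientation: [0.0, 0.606, 0.796, 0.0]
ft_force: [0.2, -1.1, -0.2]
grip_width: 0.0006
gripper_force: 0.6
time_s: 7.75
eef_pos: [0.4402, 0.0032, 0.2885]
orientation: [0.001, 0.605, 0.796, -0.0]
ft_force: [1.6, -4.2, -1.8]
grip_width: 0.0
gripper_force: 2.6
time_s: 7.95
eef_pos: [0.4399, 0.0046, 0.2885]
orientation: [0.001, 0.605, 0.796, -0.0]
ft_force: [2.7, -4.6, -2.9]
grip_width: 0.0004
gripper_force: 2.4
```

```bash
python3 -m pendant '[[[0.001,0,0],0],[[0,0,0],0]]';python3 -m pendant '[[[0.001,0,0],0],[[0,0,0],0]]'
python3 - <<'E'
from cell import r
from h import *
d=r.get_image("scene");c=cv2.resize(np.ascontiguousarray(d["color"][200:360,290:500,::-1]),None,fx=3.6,fy=3.6,interpolation=2);cv2.imwrite("pics/scene4.png",c)
E
```

```text
time_s: 8.15
eef_pos: [0.4396, 0.0055, 0.2885]
orientation: [0.001, 0.606, 0.796, -0.0]
ft_force: [2.6, -4.8, -3.4]
grip_width: 0.0005
gripper_force: 2.6
time_s: 8.35
eef_pos: [0.4394, 0.0065, 0.2885]
orientation: [0.001, 0.606, 0.796, -0.0]
ft_force: [2.9, -5.5, -3.3]
grip_width: 0.0003
gripper_force: 2.6
```

View pics/scene4.png

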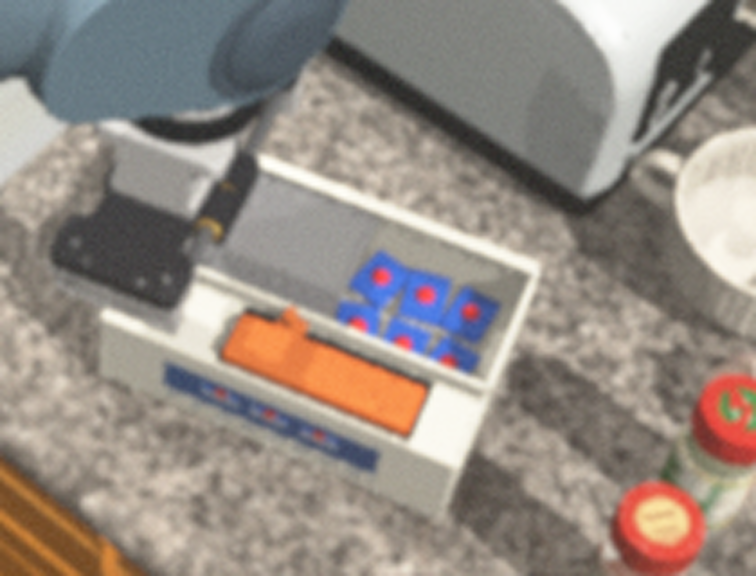

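The bar is up, the tablets are exposed, and the blue band sits about 6 crop px to the left. So the lid is on its stop and the box has started to creep a couple of mm. I'll stop pushing, back off and go up.

```bash
python3 -m pendant '[[[-0.004,0,0],0],[[-0.008,0,0],0],[[0,0,-0.02],0],[[0,0,-0.04],0],[[-0.02,0,-0.04],0],[[-0.04,-0.02,-0.03],0],[[-0.04,-0.02,0],0],[[-0.03,-0.02,0],0],[[0,0,0],0],[[0,0,0],0]]'
python3 - <<'E'
from cell import r
from h import *
d=r.get_image("top");np.savez("top5.npz",**d)
w=r.get_image("wrist");np.savez("w5.npz",**w)
a=cv2.resize(np.ascontiguousarray(d["color"][190:310,320:450,::-1]),(400,370));b=cv2.resize(np.ascontiguousarray(w["color"][:,:,::-1]),(400,300))
b=cv2.copyMakeBorder(b,0,70,0,0,0);cv2.imwrite("pics/end.png",np.hstack([a,b]))
E
```

```text
time_s: 9.4
eef_pos: [0.4195, -0.1435, 0.4161]
orientation: [-0.0, 0.606, 0.795, 0.0]
ft_force: [-0.6, 0.4, -0.8]
grip_width: 0.0004
gripper_force: 0.0
```

View pics/end.png

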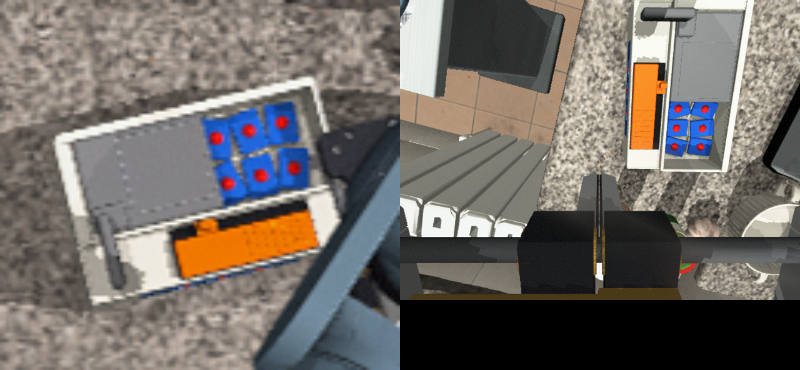

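```bash
python3 - <<'E'
from h import *
y=np.deg2rad(15.4);Y=np.array([-np.sin(y),np.cos(y),0])
def edge(g,a,b):  # strongest gradients along a column strip
    q=np.diff(cv2.GaussianBlur(g,(1,5),0).astype(float),axis=0)[a:b]; i=np.argsort(-abs(q).ravel())[:6]; return [(int(k)+a,int(q.ravel()[k])) for k in i]
for n,cb,cl in(("wrist1",325,420),("w5",390,510)):
    d=np.load(n+".npz");m=orange(d);g=cv2.cvtColor(np.ascontiguousarray(d["color"]),cv2.COLOR_RGB2GRAY)
    b=np.where(m[60:300,cb])[0].min()+60;eb=ray(d,(cb,b),.08)@Y
    s=np.median(g[:,cl-4:cl+5],axis=1).astype(np.uint8)[:,None]
    print(n,"bar",b,[(v,q,round(1000*(ray(d,(cl,v+.5),.084)@Y-eb),1)) for v,q in edge(s,2,360)])
    s=np.median(g[:,cb+15:cb+25],axis=1).astype(np.uint8)[:,None]
    print(" grip",[(v,q,round(1000*(ray(d,(cb+20,v+.5),.083)@Y-eb),1),round(1000*(ray(d,(cb+20,v+.5),.104)@Y-eb),1)) for v,q in edge(s,2,290)])
E
```

```text
wrist1 bar 201 [(106, 47, np.float64(72.0)), (336, -35, np.float64(-115.6)), (337, -35, np.float64(-116.5)), (105, 34, np.float64(72.7)), (107, 33, np.float64(71.3)), (239, -28, np.float64(-29.1))]
 grip [(197, -54, np.float64(3.6), np.float64(6.8)), (105, 53, np.float64(71.7), np.float64(70.3)), (106, 45, np.float64(71.0), np.float64(69.6)), (196, -43, np.float64(4.3), np.float64(7.6)), (262, -43, np.float64(-50.0), np.float64(-43.0)), (104, 32, np.float64(72.4), np.float64(70.9))]
w5 bar 102 [(274, -44, np.float64(-139.7)), (270, 42, np.float64(-136.1)), (271, 41, np.float64(-137.0)), (275, -34, np.float64(-140.6)), (14, -28, np.float64(59.3)), (15, -28, np.float64(58.7))]
 grip [(238, 65, np.float64(-108.1), np.float64(-102.5)), (239, 54, np.float64(-109.0), np.float64(-103.3)), (99, -50, np.float64(1.6), np.float64(-0.2)), (33, 45, np.float64(47.1), np.float64(42.3)), (237, 42, np.float64(-107.3), np.float64(-101.7)), (102, 35, np.float64(-0.6), np.float64(-2.2))]
```

```bash
python3 -c "
from cell import r
print(r.sign_off())"
```

```text
the job is handed in; nothing more can be done
None
```

The lid is open about 90 mm and on its stop, the bar has sprung back up and the hand is clear, handed in at about 9.5 s; the box crept roughly 3 mm when the lid hit the stop, and nothing else was touched.

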